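# Clamp a mustard jar in the labelling stand

### The job

With the fingertips, push the mustard jar in front of the labelling stand (creamy yellow, not the red jam jar) along the counter, upright and without lifting it, until it sits fully home in the stand's V. Then push the clamp's red lever over past its middle so that it snaps across and the rubber pad presses on the jar's lid. Leave the jam jar, the price stand and the wedge of cheese where they are.

Things in the scene. Friction and masses are not known exactly. Their poses are not given: they have to be found in the camera images.
- stand: Labelling stand, fixed: 6 mm dark steel plate, two pale wooden jaws (55 mm high) forming a 90 degree V, grey clamp post (34 x 30 mm). Origin: on the counter, at the jar's centre when it is home, touching both jaws. x points level into the V (open to -x), z up. Jaw faces lie 36.5 mm from the origin along x+y and x-y; jaws reach x = 10 to 93 mm, 56 mm to either side. Post at x = 16, y = -95 mm.
- mustard_jar: Loose jar of mustard, creamy yellow with white screw lid, round, 72 mm across, 94 mm high, about 0.3 kg. Origin: centre of its underside; z up.
- jam_jar: Loose jar of red jam with white lid, round, 72 mm across, 102 mm high. Stands near the mustard jar, on either side of it; to be left alone. Origin: centre of its underside.
- price_stand: Loose little slate price card in a wooden foot, 24 x 70 x 64 mm, to be left alone. Origin: centre of its underside.
- cheese_wedge: Loose wedge of cheese, 119 x 78 x 56 mm, to be left alone. Origin: centre of its underside.
- clamp (a joint): Lever angle (rad). 0 = open: pad arm up, red handle leaning 0.85 outward (to stand -y). Grows as the handle is pushed to stand +y; handle upright at 0.85. A spring drives it away from 0.85 to either side (0.3 N m at the ends: 3 to 5 N on the handle starts it); past the middle it snaps over alone. Pad on the seated mustard jar's lid: about 1.70; with no jar it runs on to 1.85.
- pivot (a point): Centre of the lever's pivot pin, at stand x = 16 mm, y = -95 mm, 115 mm above the counter. The lever swings in a plane parallel to the stand's y-z plane. Its pad arm, about upright when open, reaches 105 mm above the pivot, with the pad towards the jar; the gripper should not run into it.
- lever_tip (a point): End of the red handle, 115 mm from the pivot. Open it lies 86 mm outward (stand -y) of the pivot and 191 mm above the counter, upright 230 mm high. The red grip is round, 18 mm thick, and covers the outer 75 mm of the handle. The handle is smooth (low friction).
Not all that is in view belongs to the job. Leave any green or purple look-alike of the mustard_jar alone.

How it is judged:
By the outcome, as a careful person would: the job done as asked, in the order asked, and still so for the second after the job is handed in, with the robot touching nothing.
It also fails if it takes over 58 s, if anything falls off the work surface, if the arm or the gripper's body presses on something with over 40 N, if the wrist force passes 120 N, or if a joint passes its speed limit or range.

### The arm

A 6-joint arm with a two-finger parallel gripper is mounted at the origin on a cart in front of the work surface, level with it; the furniture and walls round the work are solid. World frame = base frame: x ahead of the robot, y to its left, z up, the work surface at z = 0. Lengths are in m, angles in rad, forces in N, time in s.
With the tool pointing down it reaches from about 0.375 to 0.9 m from the base axis. Payload 3.1 kg.
Tool frame: the origin (TCP) lies where the fingers leave the gripper's body, on its centre line; the fingertips stand 70 mm ahead of it and the grasp point (between the pads) lies 51 mm ahead of it; z points along the fingers, y is the line along which they close (so a half turn about z gives the same grasp; the last joint's range is limited). The gripper opens to 87 mm and grips with 3 to 60 N. Pads are 19 mm wide; open, the fingers measure 117 mm over their backs; the gripper's body (75 mm by 190 mm) begins 51 mm behind the grasp point.
Start: joints at [-1.349, 0.527, 1.433, -0, 1.181, -0.178], TCP at [0.243, -0.576, 0.292] pointing down, gripper open.
Joint ranges: [-3.08, 3.08], [-0.75, 2.2], [0.22, 2.44], [-1.43, 4.57], [0, 2.65], [-2.85, 2.85]. Speed limits (rad/s): [2.79, 2.79, 3.14, 3.14, 3.14, 3.14].

### API

Orientations are given as a unit quaternion [x, y, z, w].
In Python, from rig import robot gives the robot as it stands.
- The arm moves only by the tool send_rows, never from a script. Its argument "deltas" is text: rows parted by semicolons, each of 7 numbers parted by spaces: the shift along the tool's x, y, z in mm, then the turn, a rotation vector about the tool's x, y, z in degrees, then the opening, from 0 (shut) to 1 (fully open). A call has 1 to 10 rows; each row shifts and turns the commanded pose from where the row before left it, along the tool's axes as they then stand; what a row does not reach is not made up. A row lasts 1/8 s, in which the tool goes at most 62.5 mm and 10.7 degrees, less where a joint would pass 70% of its speed; a pose out of reach is approached as far as the arm can. A call is refused whole if a number of a shift passes 62.5 or a number of a turn 10.7, either way. A call with a gripper value outside its range is refused whole. The fingers move at their own pace and stop on an object; "newtons" is the grip in N (left out, the last holds). Time passes only in rows, so rows that do not move let the fingers close. It gives the time, the measured TCP pose, the force, the opening and the grip force at its end, in the units of the state.
- robot.get_obs(): the state, without advancing time (a new reading comes with each control period).
- robot.camera(name): name is "scene" or "top" or "wrist"; returns a dict with "image" (420x560x3 uint8, red, green, blue), "depth" (420x560 float32, m along the optical axis (not along the pixel's ray), 0 where there is no reading), "fovy" (degrees; the focal length in pixels is half the picture's height over the tangent of half this angle, whatever the lens; pixels are square), "cx", "cy" (the principal point, pixels), "rvec" (rotation vector, rad) and "tvec" (3), from world to camera coordinates, as OpenCV has them. Camera axes: x right, y down, z forward; pixel columns grow to the right and rows downward; lengths in m; the calibration is good to about 2 mm. A picture is of the moment at which its call begins.
- robot.hand_in(): hands the job in; it is judged then, once.
Trained networks look in the newest picture that a camera, given by its name, has taken for a name from the list of things; names that differ only in an ending like _2 or _b are one class to them, and where a whole thing is asked for, a point or a joint stands for the part that bears it (a point fixed in the world has none). Each returns a list of dicts, best first, with "p" (0 to 1); they miss things now and then, are a little off and sometimes report something else, mostly with a low value. They report only what shows in the picture. A call takes as long as a camera call. They do not tell look-alikes from the thing itself.
- robot.find_in(camera, thing): "box" ([left, top, right, bottom] in pixels, round what is visible of it).
- robot.cut_out(camera, thing): "region" (420x560 bool, what is visible of it) and "box" ([left, top, right, bottom] in pixels, round what is visible of it).
The state is a dict: "time": time; "q": joint angles; "joint_velocities": joint speeds; "joint_torque": joint torques, N m; "position": TCP position; "tool_rot": TCP orientation; "ft_force": force on the tool from outside, world axes, zero at the start; "moment": the same for the moment, N m; "grip_width": finger opening in m; "grip_force": force on a finger pad.
Only numpy, scipy, OpenCV 4.12 (cv2) and the standard library are available. Lean on these libraries where they do the work, as an engineer would, in place of code of your own. Each camera call takes 0.05 s, during which the arm holds its last target. There are 200 camera calls.

## Working session

There is one attempt and no reset: what is moved stays moved. The work goes in short steps, Python scripts to look and compute and a tool call to move; the robot and the scene stay as the last step left them, time stands still between calls to the robot, and variables do not carry over. Pictures are saved under pics/ and viewed, at most 12 in all, crops included, and the job is handed in when it is done.

Besides the shell and the picture viewer there is one more tool, called after "Emit:" as a command line: name --argument value ..., lists and objects as JSON in quotes. send_rows: Moves the arm, as the interface text tells. Its arguments: {"type":"object","properties":{"deltas":{"type":"string"},"newtons":{"type":"number"}},"required":["deltas"]}

```bash
mkdir -p pics; ls
cat > h.py <<'E'
import numpy as np, cv2
from rig import robot
def cam(n,save=None):
    c=robot.camera(n)
    if save: cv2.imwrite('pics/'+save,c['image'][:,:,::-1])
    return c
def world(c,mask=None):
    h,w=c['depth'].shape; f=h/2/np.tan(np.radians(c['fovy'])/2)
    v,u=np.mgrid[:h,:w]; d=c['depth']
    P=np.stack([(u-c['cx'])/f*d,(v-c['cy'])/f*d,d],-1)
    R=cv2.Rodrigues(np.array(c['rvec'],float))[0]
    W=(P-np.array(c['tvec']).ravel())@R
    W[d==0]=np.nan
    return W if mask is None else W[mask&(d>0)]
E
python3 - <<'E'
from h import *
for n in ['top','scene']:
    c=cam(n,n+'1.png'); W=world(c)
    for t in ['stand','mustard_jar','jam_jar','price_stand','cheese_wedge','clamp','lever_tip']:
        for r in robot.cut_out(n,t)[:3]:
            p=W[r['region']&(c['depth']>0)]
            if len(p) and r['p']>.2: print(n,t,round(r['p'],2),np.int_(r['box']),np.nanmedian(p,0).round(3),np.nanpercentile(p,2,0).round(3),np.nanpercentile(p,98,0).round(3),np.median(c['image'][r['region']],0))
E
```

```text
pics
top stand 0.57 [302 188 392 238] [ 0.587 -0.293  0.01 ] [ 0.512 -0.385 -0.001] [ 0.655 -0.183  0.212] [132. 119. 119.]
top mustard_jar 0.89 [366 248 390 271] [ 0.431 -0.393  0.092] [ 0.398 -0.431  0.018] [ 0.463 -0.368  0.097] [ 94. 189. 110.]
top mustard_jar 0.62 [273 237 296 261] [ 0.449 -0.105  0.093] [ 0.419 -0.139  0.028] [ 0.483 -0.073  0.097] [238. 237. 237.]
top mustard_jar 0.56 [141 209 166 232] [0.536 0.312 0.091] [0.507 0.287 0.011] [0.568 0.351 0.097] [156.  88. 189.]
top jam_jar 0.87 [312 246 337 269] [ 0.429 -0.224  0.099] [ 0.399 -0.262  0.001] [ 0.462 -0.193  0.104] [237. 237. 237.]
top jam_jar 0.54 [214 253 233 264] [0.429 0.094 0.015] [ 0.413  0.065 -0.001] [0.446 0.124 0.064] [137.  105.5  80.5]
top price_stand 0.63 [215 252 234 263] [0.43  0.091 0.015] [0.413 0.065 0.002] [0.449 0.123 0.064] [137. 107.  82.]
top cheese_wedge 0.93 [325 152 359 179] [ 0.733 -0.297  0.052] [ 0.699 -0.351 -0.002] [ 0.784 -0.25   0.058] [219.5 175.   96. ]
top cheese_wedge 0.61 [348 210 387 229] [ 0.531 -0.339  0.173] [ 0.514 -0.396  0.105] [ 0.547 -0.306  0.221] [155.5  71.   64.
[... 164 characters left out ...]
31 -0.339  0.171] [ 0.514 -0.4    0.053] [ 0.551 -0.304  0.221] [154.  77.  65.]
scene stand 0.67 [306 198 331 230] [ 0.62  -0.201  0.027] [ 0.569 -0.242 -0.002] [ 0.663 -0.172  0.057] [159. 127. 117.]
scene mustard_jar 0.8 [322 225 346 266] [ 0.43  -0.077  0.033] [ 0.413 -0.116  0.003] [ 0.465 -0.069  0.089] [145. 131. 106.]
scene mustard_jar 0.73 [141 265 178 319] [0.514 0.331 0.067] [0.503 0.296 0.006] [0.564 0.359 0.096] [110.  70. 121.]
scene mustard_jar 0.58 [406 192 434 208] [ 0.419 -0.395  0.092] [ 0.395 -0.432  0.067] [ 0.458 -0.369  0.096] [ 56. 175.  88.]
scene cheese_wedge 0.66 [302 176 333 202] [ 0.724 -0.289  0.04 ] [ 0.703 -0.332  0.001] [ 0.774 -0.247  0.057] [163. 126.  69.]
```

```bash
python3 - <<'E'
import cv2
a=cv2.imread('pics/top1.png')[130:290,190:410]; b=cv2.imread('pics/scene1.png')[130:340,250:480]
a=cv2.resize(a,(790,574),interpolation=cv2.INTER_CUBIC)
cv2.imwrite('pics/ta.png',a); cv2.imwrite('pics/sa.png',cv2.resize(b,(640,584),interpolation=cv2.INTER_CUBIC))
E
cat > st.py <<'E'
from h import *
c=cam('top');W=world(c).reshape(-1,3);
# jaw tops: z~0.055
m=(abs(W[:,2]-.055)<.004)&(W[:,0]>.48)&(W[:,0]<.69)&(W[:,1]<-.15)&(W[:,1]>-.42)
p=W[m][:,:2]; print(len(p)); print(p.round(3).tolist()[::6])
m=(W[:,2]>.112)&(W[:,0]>.48)&(W[:,0]<.69)&(W[:,1]<-.15)&(W[:,1]>-.45)
p=W[m]; print(len(p)); print(p.round(3).tolist()[::5])
for z in [.094,.102]:
  m=(abs(W[:,2]-z)<.005)&(W[:,0]>.36)&(W[:,0]<.5)
  for y0 in (-.105,-.228,-.4):
    q=W[m&(abs(W[:,1]-y0)<.05)]
    if len(q):print(z,y0,len(q),q.mean(0).round(4),cv2.minEnclosingCircle(np.float32(q[:,:2])))
E
python3 st.py
```

```text
303
[[0.64, -0.214], [0.634, -0.214], [0.634, -0.24], [0.63, -0.224], [0.631, -0.247], [0.627, -0.224], [0.628, -0.25], [0.623, -0.214], [0.623, -0.233], [0.625, -0.257], [0.621, -0.221], [0.621, -0.241], [0.621, -0.26], [0.617, -0.221], [0.617, -0.24], [0.617, -0.266], [0.614, -0.227], [0.614, -0.247], [0.611, -0.218], [0.61, -0.24], [0.611, -0.264], [0.607, -0.243], [0.607, -0.263], [0.604, -0.259], [0.596, -0.201], [0.593, -0.198], [0.59, -0.188], [0.59, -0.207], [0.587, -0.181], [0.587, -0.208], [0.588, -0.253], [0.583, -0.194], [0.585, -0.247], [0.579, -0.181], [0.58, -0.204], [0.581, -0.256], [0.577, -0.184], [0.578, -0.247], [0.578, -0.266], [0.574, -0.198], [0.569, -0.181], [0.571, -0.259], [0.567, -0.256], [0.564, -0.255], [0.561, -0.256], [0.562, -0.276], [0.555, -0.269], [0.551, -0.265], [0.548, -0.262], [0.539, -0.302], [0.526, -0.301]]
332
[[0.55, -0.312, 0.211], [0.545, -0.31, 0.208], [0.556, -0.309, 0.124], [0.54, -0.315, 0.22], [0.553, -0.311, 0.128], [0.54, -0.308, 0.201], [0.538, -0.319, 0.214], [0.54, -0.335, 0.208], [0.551, -0.313, 0.119], [0.537, -0.308, 0.202], 
[... 1293 characters left out ...]
5], [0.52, -0.324, 0.118], [0.512, -0.395, 0.187]]
0.094 -0.105 344 [ 0.4523 -0.1058  0.0932] ((0.4524051547050476, -0.10599177330732346), 0.03333814814686775)
0.094 -0.228 133 [ 0.4297 -0.2261  0.0972] ((0.4322874844074249, -0.2272540032863617), 0.03329630196094513)
0.094 -0.4 351 [ 0.4317 -0.4029  0.0932] ((0.4320887625217438, -0.4033254384994507), 0.03354403376579285)
0.102 -0.105 19 [ 0.4503 -0.106   0.0978] ((0.45374825596809387, -0.10537143796682358), 0.03154321387410164)
0.102 -0.228 329 [ 0.4319 -0.2273  0.1004] ((0.43268296122550964, -0.22725534439086914), 0.033188823610544205)
0.102 -0.4 12 [ 0.428  -0.4057  0.0979] ((0.4341980814933777, -0.40440529584884644), 0.029856272041797638)
```

View pics/ta.png

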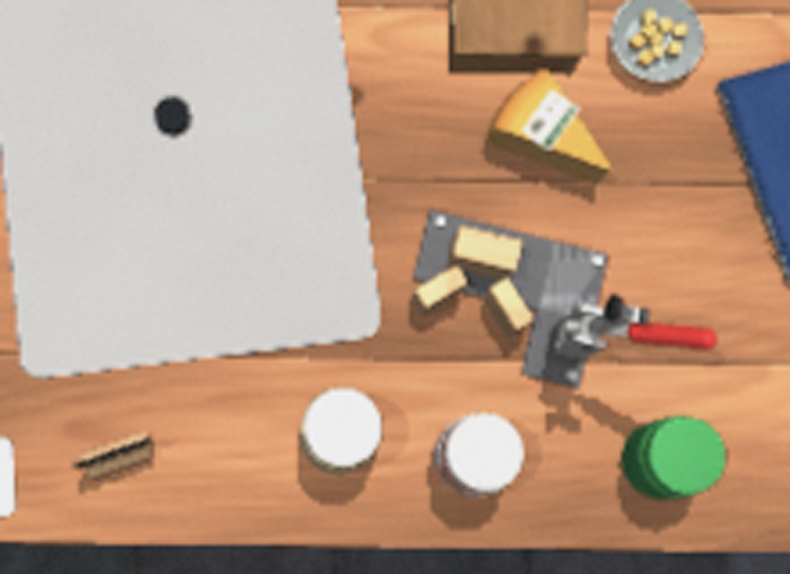

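View pics/sa.png

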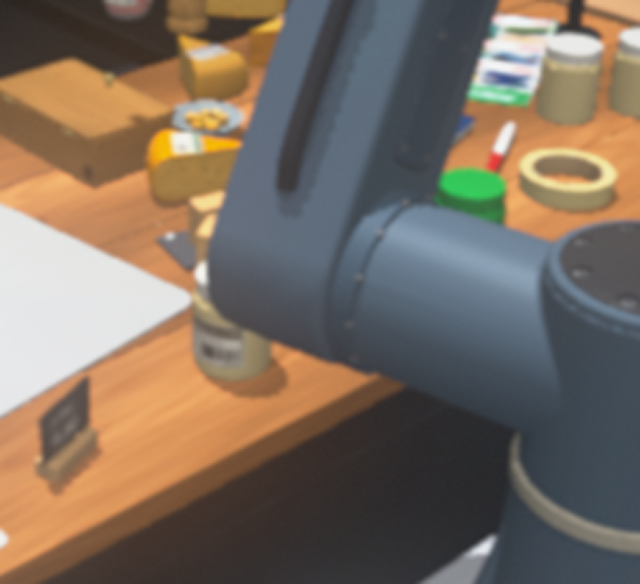

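The white lid at crop (341,430) is the mustard jar, at about (0.452, -0.106). The jam jar is at (484,455), and the stand, with its V opening towards the robot, is at about (490,290). The green jar at the right is a decoy. I'll fit the stand roughly and go above it for a wrist view.

```bash
cat >> h.py <<'E'
from scipy.spatial.transform import Rotation as Ro
def state():
    o=robot.get_obs(); return o
def plan(xyz,fwd=None,n=None,vmax=55,wmax=10):
    """rows taking the pointing-down tool to xyz with tool x (or -x) along world heading fwd (deg)"""
    o=robot.get_obs(); p=np.array(o['position']); R=Ro.from_quat(o['tool_rot'])
    if fwd is None: T=R
    else:
        a=np.radians(fwd); x=np.array([np.cos(a),np.sin(a),0]); z=np.array([0,0,-1.])
        T=Ro.from_matrix(np.c_[x,np.cross(z,x),z])
    rv=(R.inv()*T).as_rotvec(degrees=True)
    d=np.array(xyz)-p
    n=n or int(np.ceil(max(np.linalg.norm(d)*1000/vmax,np.linalg.norm(rv)/wmax,1)))
    for i in range(n):
        C=R*Ro.from_rotvec(rv*i/n,degrees=True)
        s=C.inv().apply(d/n*1000)
        print(*s.round(1),*(rv/n).round(2),sep=' ',end=' G; ')
    print('n',n)
E
python3 - <<'E'
from h import *
o=state(); print({k:np.round(v,3) for k,v in o.items()})
R=Ro.from_quat(o['tool_rot']).as_matrix();print(R.round(2))
c=cam('top');W=world(c)
I=(abs(W[:,:,2]-.055)<.006)&(W[:,:,0]>.54)&(W[:,:,0]<.69)&(W[:,:,1]<-.15)&(W[:,:,1]>-.285)
n,L,s,_=cv2.connectedComponentsWithStats(I.astype(np.uint8))
for i in range(1,n):
    q=W[L==i][:,:2]
    if len(q)>20: print(len(q),q.mean(0).round(4),cv2.minAreaRect(np.float32(q*1000)))
q=W[(W[:,:,0]>.15)&(W[:,:,0]<1)&(W[:,:,1]>-.1)&(W[:,:,1]<.4)]
print('board z',np.nanmedian(W[170:215,215:280,2]))
plan([.46,-.22,.36])
plan([.46,-.22,.36],0)
E
```

```text
{'time': np.float64(0.85), 'q': array([-1.35 ,  0.527,  1.433, -0.   ,  1.181, -0.178]), 'joint_velocities': array([ 0.001,  0.001,  0.001, -0.   , -0.001, -0.001]), 'joint_torque': array([ -0.   , -43.998, -17.699,   0.063,   0.05 ,  -0.   ]), 'position': array([ 0.243, -0.576,  0.292]), 'tool_rot': array([ 0.98 ,  0.199, -0.   ,  0.   ]), 'ft_force': array([-0.205,  0.535, -0.913]), 'moment': array([-0.033,  0.007,  0.002]), 'grip_force': np.float64(0.0), 'grip_width': np.float64(0.087)}
[[ 0.92  0.39  0.  ]
 [ 0.39 -0.92 -0.  ]
 [-0.    0.   -1.  ]]
157 [ 0.6201 -0.2388] ((620.3621215820312, -239.32481384277344), (59.652496337890625, 30.016679763793945), 74.93490600585938)
81 [ 0.5842 -0.1966] ((584.3346557617188, -196.52247619628906), (19.402660369873047, 45.8546142578125), 29.979528427124023)
84 [ 0.5684 -0.2606] ((568.9334106445312, -260.4873352050781), (45.32100296020508, 19.876760482788086), 33.06424331665039)
board z 0.005240346590690667
42.3 -30.4 -8.5 0.0 0.0 0.0 G; 42.3 -30.4 -8.5 0.0 0.0 0.0 G; 42.3 -30.4 -8.5 0.0 0.0 0.0 G; 42.3 -30.4 -8.5 0.0 0.0 0.0 G; 42.3 -30.4 -8.5 0.0 0.0 0.0 G; 42.3 -30.4 -8.5 0.0 0.0 0.0 G; 42.3 -30.4 -8.5 0.0 0.0 0.0 G; 42.3 -30.4 -8.5 0.0 0.0 0.0 G; n 8
42.3 -30.4 -8.5 0.0 0.0 2.86 G; 40.7 -32.5 -8.5 0.0 0.0 2.86 G; 39.0 -34.5 -8.5 0.0 0.0 2.86 G; 37.2 -36.4 -8.5 0.0 0.0 2.86 G; 35.4 -38.2 -8.5 0.0 0.0 2.86 G; 33.4 -39.9 -8.5 0.0 0.0 2.86 G; 31.4 -41.5 -8.5 0.0 0.0 2.86 G; 29.3 -43.1 -8.5 0.0 0.0 2.86 G; n 8
```

Run:
```python
from h import *
plan([.405,-.05,.26],129,n=13)
```

```text
27.2 -32.4 2.5 -0.0 0.0 -8.16 G; 31.5 -28.2 2.5 -0.0 0.0 -8.16 G; 35.2 -23.5 2.5 -0.0 0.0 -8.16 G; 38.2 -18.2 2.5 -0.0 0.0 -8.16 G; 40.4 -12.6 2.5 -0.0 0.0 -8.16 G; 41.8 -6.8 2.5 -0.0 0.0 -8.16 G; 42.3 -0.8 2.5 -0.0 0.0 -8.16 G; 42.0 5.3 2.5 -0.0 0.0 -8.16 G; 40.8 11.2 2.5 -0.0 0.0 -8.16 G; 38.8 16.8 2.5 -0.0 0.0 -8.16 G; 36.0 22.2 2.5 -0.0 0.0 -8.16 G; 32.5 27.1 2.5 -0.0 0.0 -8.16 G; 28.3 31.4 2.5 -0.0 0.0 -8.16 G; n 13
```

Emit:
send_rows --deltas "27 -32 2.5 0 0 -8 .4; 31 -28 2.5 0 0 -8 .4; 35 -23 2.5 0 0 -8 .4; 38 -18 2.5 0 0 -8 .4; 40 -12 2.5 0 0 -8 .4; 42 -7 2.5 0 0 -8 .4; 42 -1 2.5 0 0 -8 .4; 42 5 2.5 0 0 -8 .4; 41 11 2.5 0 0 -8 .4; 39 17 2.5 0 0 -8 .4"

```text
time: 2.15
position: [0.3727, -0.1736, 0.2675]
tool_rot: [0.622, 0.783, 0.0, 0.001]
ft_force: [0.7, 0.4, -0.6]
grip_width: 0.0349
grip_force: 0.0
```

Emit:
send_rows --deltas "36 22 2.5 0 0 -8 .4; 32 27 2.5 0 0 -8 .4; 28 31 2.5 0 0 -8 .4; 0 0 0 0 0 0 .4"

```text
time: 2.65
position: [0.4132, -0.0535, 0.2598]
tool_rot: [0.445, 0.896, 0.0, -0.0]
ft_force: [-0.4, -0.3, 0.3]
grip_width: 0.0347
grip_force: 0.0
```

Run:
```python
from h import *
o=state(); print(o['time'],o['q'].round(2) if hasattr(o['q'],'round') else o['q'],o['grip_width'],o['ft_force'])
j=None
c=cam('wrist','w1.png');W=world(c)
print(W[::60,::80].round(2).reshape(-1,3)[:5])
cc=cam('top');W2=world(cc)
for nm,X in (('wrist',W),('top',W2)):
  X=X.reshape(-1,3); q=X[(abs(X[:,2]-.093)<.005)&(abs(X[:,0]-.45)<.05)&(abs(X[:,1]+.106)<.05)]
  if len(q)>9: print(nm,len(q),cv2.minEnclosingCircle(np.float32(q[:,:2]*1000)),np.median(q,0))
plan([.41,-.055,.115],129)
```

```text
2.65 [-0.4   0.3   1.97  0.    0.87 -1.05] 0.03466155880086384 [-0.41436099 -0.32167551  0.30674197]
[[ 0.12 -0.07  0.  ]
 [ 0.11 -0.04 -0.13]
 [ 0.11  0.02 -0.32]
 [ 0.12  0.15 -0.77]
 [ 0.29  0.31 -0.87]]
wrist 3441 ((450.472900390625, -102.55614471435547), 32.3470573425293) [ 0.44457204 -0.0954156   0.09559488]
0.8 -0.7 48.3 -0.0 0.01 -0.69 G; 0.8 -0.7 48.3 -0.0 0.01 -0.69 G; 0.8 -0.7 48.3 -0.0 0.01 -0.69 G; n 3
```

View pics/w1.png

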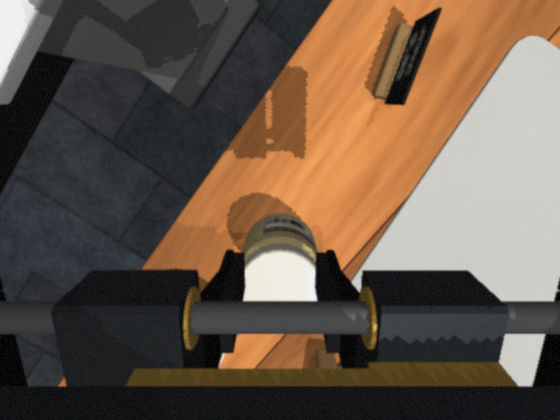

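The jar's white lid is centred between the fingers at about (280,270), so the lateral alignment is good. The price stand, at about (408,60), is clear.

Emit:
send_rows --deltas "1 0 36 0 0 -0.7 .4; 1 0 36 0 0 -0.7 .4; 0 0 36 0 0 -0.7 .4; 0 0 35 0 0 0 .4; 0 0 0 0 0 0 .4"

```text
time: 3.38
position: [0.4108, -0.055, 0.1151]
tool_rot: [0.432, 0.902, -0.0, -0.003]
ft_force: [-1.5, 0.1, 0.8]
grip_width: 0.0347
grip_force: 0.0
```

```bash
cat > jar.py <<'E'
from h import *
o=np.array([.5445,-.2203]); a=np.radians(-14.5); S=np.array([[np.cos(a),np.sin(a)],[-np.sin(a),np.cos(a)]])
def tool(jar_s, head_s, off):  # jar pos stand mm, push heading in stand deg -> world TCP xy
    h=np.radians(head_s); p=np.array(jar_s)-off*np.array([np.cos(h),np.sin(h)])
    return o+S.T@p/1000
E
python3 - <<'E'
from jar import *
s=state();print(s['position'],s['tool_rot'],s['ft_force'])
# waypoints: jar position & push heading in stand frame, off=41
way=[((-118,88),-36.6,48),((-80,60),-34,41),((-35,22),-29,41),((0,0),-18,41)]
p=np.array(s['position']);R=Ro.from_quat(s['tool_rot'])
for j,h,off in way:
    xy=tool(j,h,off); print('target',xy.round(4))
    a=np.radians(h-14.5+180); x=np.array([np.cos(a),np.sin(a),0]); z=np.array([0,0,-1.])
    T=Ro.from_matrix(np.c_[x,np.cross(z,x),z])
    d=np.r_[xy,.115]-p; rv=(R.inv()*T).as_rotvec(degrees=True); n=int(np.ceil(np.linalg.norm(d)*1000/10))
    for i in range(n):
        print(*(R*Ro.from_rotvec(rv*i/n,degrees=True)).inv().apply(d/n*1000).round(1),*(rv/n).round(2),end=' .4; ')
    print(n); p=p+d;R=T
E
```

```text
[ 0.41078413 -0.05501222  0.11512064] [ 4.31816855e-01  9.01957776e-01 -1.67622599e-04 -2.51930984e-03] [-1.52604032  0.05502647  0.76764454]
target [ 0.4221 -0.0682]
-8.7 0.3 0.0 -0.07 -0.13 -0.03 .4; -8.7 0.3 0.0 -0.07 -0.13 -0.03 .4; 2
target [ 0.4549 -0.1115]
-9.0 -0.3 0.0 0.0 0.0 -0.43 .4; -9.0 -0.3 0.0 0.0 0.0 -0.43 .4; -9.0 -0.4 0.0 0.0 0.0 -0.43 .4; -9.0 -0.5 0.0 0.0 0.0 -0.43 .4; -9.0 -0.6 0.0 0.0 0.0 -0.43 .4; -9.0 -0.6 0.0 0.0 0.0 -0.43 .4; 6
target [ 0.4864 -0.162 ]
-9.8 -1.7 0.0 0.0 0.0 -0.83 .4; -9.8 -1.8 0.0 0.0 0.0 -0.83 .4; -9.7 -1.9 0.0 0.0 0.0 -0.83 .4; -9.7 -2.1 0.0 0.0 0.0 -0.83 .4; -9.7 -2.2 0.0 0.0 0.0 -0.83 .4; -9.6 -2.4 0.0 0.0 0.0 -0.83 .4; 6
target [ 0.5099 -0.1983]
-8.4 -2.0 0.0 0.0 0.0 -2.2 .4; -8.3 -2.3 0.0 0.0 0.0 -2.2 .4; -8.2 -2.7 0.0 0.0 0.0 -2.2 .4; -8.1 -3.0 0.0 0.0 0.0 -2.2 .4; -8.0 -3.3 0.0 0.0 0.0 -2.2 .4; 5
```

```bash
cat > w.py <<'E'
from jar import *
import sys
def go(way,step,g):
    s=state();print(s['position'],s['ft_force'])
    p=np.array(s['position']);R=Ro.from_quat(s['tool_rot'])
    for j,h,off in way:
        xy=tool(j,h,off); print('target',xy.round(4))
        a=np.radians(h-14.5+180); x=np.array([np.cos(a),np.sin(a),0]); z=np.array([0,0,-1.])
        T=Ro.from_matrix(np.c_[x,np.cross(z,x),z])
        d=np.r_[xy,.115]-p; rv=(R.inv()*T).as_rotvec(degrees=True); n=int(np.ceil(np.linalg.norm(d)*1000/step))
        for i in range(n):
            print(*(R*Ro.from_rotvec(rv*i/n,degrees=True)).inv().apply(d/n*1000).round(1),*(rv/n).round(2),end=f' {g}; ')
        print(n); p=p+d;R=T
E
python3 - <<'E'
from w import *
go([((-118,88),-33,50),((-40,38),-33,44),((-15,13),-30,44),((0,0),-20,44)],10,.25)
E
```

```text
[ 0.41078413 -0.05501222  0.11512064] [-1.52604032  0.05502647  0.76764454]
target [ 0.4185 -0.0687]
-7.8 -1.3 0.0 -0.07 -0.13 -1.83 0.25; -7.7 -1.5 0.0 -0.07 -0.13 -1.83 0.25; 2
target [ 0.4856 -0.1411]
-9.9 0.1 0.0 0.0 0.0 0.0 0.25; -9.9 0.1 0.0 0.0 0.0 0.0 0.25; -9.9 0.1 0.0 0.0 0.0 0.0 0.25; -9.9 0.1 0.0 0.0 0.0 0.0 0.25; -9.9 0.1 0.0 0.0 0.0 0.0 0.25; -9.9 0.1 0.0 0.0 0.0 0.0 0.25; -9.9 0.1 0.0 0.0 0.0 0.0 0.25; -9.9 0.1 0.0 0.0 0.0 0.0 0.25; -9.9 0.1 0.0 0.0 0.0 0.0 0.25; -9.9 0.1 0.0 0.0 0.0 0.0 0.25; 10
target [ 0.5018 -0.1731]
-8.7 -2.4 0.0 0.0 0.0 -0.75 0.25; -8.6 -2.5 0.0 0.0 0.0 -0.75 0.25; -8.6 -2.6 0.0 0.0 0.0 -0.75 0.25; -8.6 -2.8 0.0 0.0 0.0 -0.75 0.25; 4
target [ 0.5082 -0.1954]
-6.7 -3.8 0.0 0.0 0.0 -3.33 0.25; -6.5 -4.2 0.0 0.0 0.0 -3.33 0.25; -6.2 -4.6 0.0 0.0 0.0 -3.33 0.25; 3
```

Run:
```python
from w import *
go([((-118,88),-34,50),((-40,38),-34,42),((-18,17),-40,42),((-2,0),-38,42)],9,.35)
```

```text
[ 0.41078413 -0.05501222  0.11512064] [-1.52604032  0.05502647  0.76764454]
target [ 0.4192 -0.0681]
-7.7 -0.8 0.0 -0.07 -0.13 -1.33 0.35; -7.7 -1.0 0.0 -0.07 -0.13 -1.33 0.35; 2
target [ 0.4875 -0.142 ]
-8.4 0.2 0.0 0.0 0.0 0.0 0.35; -8.4 0.2 0.0 0.0 0.0 0.0 0.35; -8.4 0.2 0.0 0.0 0.0 0.0 0.35; -8.4 0.2 0.0 0.0 0.0 0.0 0.35; -8.4 0.2 0.0 0.0 0.0 0.0 0.35; -8.4 0.2 0.0 0.0 0.0 0.0 0.35; -8.4 0.2 0.0 0.0 0.0 0.0 0.35; -8.4 0.2 0.0 0.0 0.0 0.0 0.35; -8.4 0.2 0.0 0.0 0.0 0.0 0.35; -8.4 0.2 0.0 0.0 0.0 0.0 0.35; -8.4 0.2 0.0 0.0 0.0 0.0 0.35; -8.4 0.2 0.0 0.0 0.0 0.0 0.35; 12
target [ 0.5069 -0.1651]
-7.6 -0.2 0.0 0.0 0.0 1.5 0.35; -7.6 0.0 0.0 0.0 0.0 1.5 0.35; -7.6 0.2 0.0 0.0 0.0 1.5 0.35; -7.5 0.4 0.0 0.0 0.0 1.5 0.35; 4
target [ 0.517  -0.1865]
-7.7 -1.4 0.0 0.0 0.0 -0.67 0.35; -7.7 -1.5 0.0 0.0 0.0 -0.67 0.35; -7.7 -1.6 0.0 0.0 0.0 -0.67 0.35; 3
```

Emit:
send_rows --deltas "-7.7 -0.8 0 0 0 -1.3 .35; -7.7 -1 0 0 0 -1.3 .35; -4 0 0 0 0 0 .35; -4 0 0 0 0 0 .35; -6 0 0 0 0 0 .35; -8 0 0 0 0 0 .35; -8 0 0 0 0 0 .35; -8 0.5 0 0 0 0 .35; -8 0.5 0 0 0 0 .35; -8 0.5 0 0 0 0 .35"

```text
time: 4.62
position: [0.4576, -0.1069, 0.1167]
tool_rot: [0.41, 0.912, 0.0, -0.0]
ft_force: [-2.1, 1.6, 3.1]
grip_width: 0.0304
grip_force: 1.8
```

```bash
cat > look.py <<'E'
from w import *
def jar(tag=None):
    s=state();t=np.array(s['position'])[:2]; print('t',s['time'],'tcp stand',(S@(t-o)*1000).round(1),s['ft_force'])
    for n in ('top','wrist','scene'):
        X=world(cam(n,f'{n}_{tag}.png' if tag else None)).reshape(-1,3)
        q=X[(abs(X[:,2]-.094)<.004)&(X[:,0]>.44)&(X[:,0]<.6)&(X[:,1]<-.06)&(X[:,1]>-.26)]
        q=q[np.linalg.norm(q[:,:2]-[.432,-.227],axis=1)>.042]
        if len(q)>30:
            # robust fixed-radius fit of rim: from the minimum enclosing circle
            c,r=cv2.minEnclosingCircle(np.float32(q[:,:2]))
            print(n,len(q),(S@(np.array(c)-o)*1000).round(1),round(r*1000,1))
        j=X[(abs(X[:,2]-.101)<.004)&(np.linalg.norm(X[:,:2]-[.432,-.227],axis=1)<.05)]
        if len(j)>30: print(' jam',n,len(j),np.round(cv2.minEnclosingCircle(np.float32(j[:,:2]))[0],4))
E
python3 - <<'E'
from look import *
jar('a')
go([((-40,38),-34,42),((-18,17),-40,42),((-2,0),-38,42)],9,.35)
E
```

```text
t 4.625 tcp stand [-112.5   88.1] [-2.09932453  1.63696611  3.07372721]
 jam top 230 [ 0.4331 -0.2276]
wrist 3096 [-106.5   87.9] 28.4
 jam scene 120 [ 0.4228 -0.2347]
[ 0.45842893 -0.10740764  0.11674557] [-0.93258897  0.29931043 -0.13593724]
target [ 0.4875 -0.142 ]
-7.5 -0.2 0.3 0.01 0.03 0.02 0.35; -7.5 -0.2 0.3 0.01 0.03 0.02 0.35; -7.5 -0.2 0.3 0.01 0.03 0.02 0.35; -7.5 -0.2 0.3 0.01 0.03 0.02 0.35; -7.5 -0.2 0.3 0.01 0.03 0.02 0.35; -7.5 -0.2 0.3 0.01 0.03 0.02 0.35; 6
target [ 0.5069 -0.1651]
-7.6 -0.2 0.0 0.0 0.0 1.5 0.35; -7.6 0.0 0.0 0.0 0.0 1.5 0.35; -7.6 0.2 0.0 0.0 0.0 1.5 0.35; -7.5 0.4 0.0 0.0 0.0 1.5 0.35; 4
target [ 0.517  -0.1865]
-7.7 -1.4 0.0 0.0 0.0 -0.67 0.35; -7.7 -1.5 0.0 0.0 0.0 -0.67 0.35; -7.7 -1.6 0.0 0.0 0.0 -0.67 0.35; 3
```

Run:
```python
import cv2,numpy as np
b=cv2.resize(cv2.imread('pics/scene_a.png')[150:300,230:430],(440,330));a=cv2.resize(cv2.imread('pics/top_a.png')[180:290,230:400],(510,330))
w=cv2.imread('pics/wrist_a.png')
im=np.zeros((600,800,3),np.uint8);im[:250,:340]=cv2.resize(a,(340,250));im[:250,340:700]=cv2.resize(b,(360,250));im[250:600,:467]=cv2.resize(w,(467,350))
cv2.imwrite('pics/ma.png',im)
```

```text
(no output)
```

View pics/ma.png

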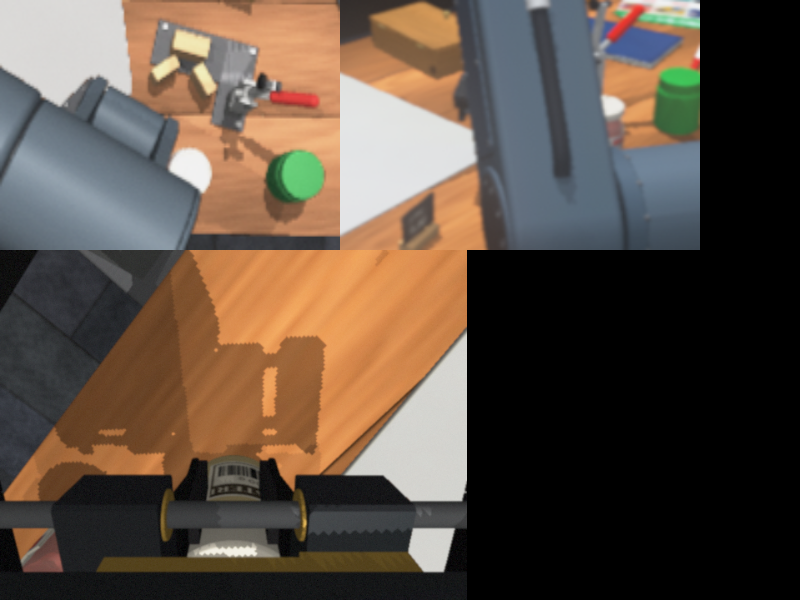

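The jar is upright, with its label seen centred through the gap between the fingers at about (235,480). The board corner and the jam jar are clear, so I'll keep pushing.

Emit:
send_rows --deltas "-6 0 0.5 0 0 0 .35; -6 0 0.5 0 0 0 .35; -6 0 0.5 0 0 0 .35; -6 0 0.3 0 0 0 .35; -6 0 0 0 0 0 .35; -6 0 0 0 0 0 .35; -6 0 0 0 0 0 .35; 0 0 0 0 0 0 .35"

```text
time: 5.78
position: [0.486, -0.1387, 0.115]
tool_rot: [0.41, 0.912, -0.0, 0.001]
ft_force: [-1.4, 0.4, 0.3]
grip_width: 0.0305
grip_force: 0.7
```

Run:
```python
from look import *
jar('b')
go([((-40,38),-34,42),((-18,17),-40,42),((-2,0),-38,42)],9,.35)
import cv2
cv2.imwrite('pics/mb.png',cv2.resize(cv2.imread('pics/top_b.png')[170:290,250:400],(600,480)))
```

```text
t 5.775 tcp stand [-77.   64.3] [-1.37956774  0.38218527  0.34794204]
 jam top 43 [ 0.4471 -0.2433]
wrist 3128 [-78.3  65.2] 28.3
 jam wrist 2435 [ 0.4286 -0.1999]
 jam scene 139 [ 0.4253 -0.2319]
[ 0.48581508 -0.13842909  0.1149074 ] [-0.72915383  0.06926257 -1.13734049]
target [ 0.4875 -0.142 ]
-3.8 -1.2 -0.1 0.03 0.12 0.11 0.35; 1
target [ 0.5069 -0.1651]
-7.6 -0.2 0.0 0.0 0.0 1.5 0.35; -7.6 0.0 0.0 0.0 0.0 1.5 0.35; -7.6 0.2 0.0 0.0 0.0 1.5 0.35; -7.5 0.4 0.0 0.0 0.0 1.5 0.35; 4
target [ 0.517  -0.1865]
-7.7 -1.4 0.0 0.0 0.0 -0.67 0.35; -7.7 -1.5 0.0 0.0 0.0 -0.67 0.35; -7.7 -1.6 0.0 0.0 0.0 -0.67 0.35; 3
```

View pics/mb.png

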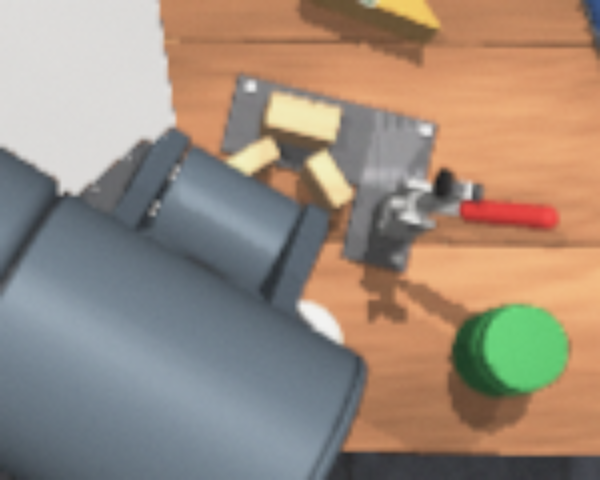

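The arm covers the jar from above, the stand is clear, and the forces are small. I'll push into the V.

Emit:
send_rows --deltas "-4 -1 0 0 0 0 .35; -6 -0.2 0 0 0 1.2 .35; -6 0 0 0 0 1.2 .35; -6 0 0 0 0 1.2 .35; -6 0.2 0 0 0 1.2 .35; -6 0.3 0 0 0 1.2 .35; -5 -0.8 0 0 0 -0.4 .35; -5 -0.8 0 0 0 -0.4 .35; 0 0 0 0 0 0 .35"

```text
time: 7.05
position: [0.5112, -0.1744, 0.1149]
tool_rot: [0.451, 0.893, -0.0, 0.001]
ft_force: [-1.0, 0.9, 1.3]
grip_width: 0.0307
grip_force: 0.6
```

Run:
```python
from look import *
jar('c')
go([((-2,0),-38,42)],6,.35)
go([((0,0),-30,42)],6,.35)
```

```text
t 7.05 tcp stand [-43.7  36.1] [-1.01380454  0.93161454  1.30992859]
wrist 2986 [-44.2  36.8] 28.2
 jam wrist 6644 [ 0.4377 -0.2158]
 jam scene 153 [ 0.428  -0.2277]
[ 0.51111893 -0.17409381  0.11487563] [-0.47392367  0.19476186 -1.23732918]
target [ 0.517  -0.1865]
-4.5 -0.9 -0.0 0.01 0.03 -0.36 0.35; -4.5 -0.9 -0.0 0.01 0.03 -0.36 0.35; -4.5 -0.9 -0.0 0.01 0.03 -0.36 0.35; 3
[ 0.51111893 -0.17409381  0.11487563] [-0.47392367  0.19476186 -1.23732918]
target [ 0.5145 -0.1909]
-5.2 -2.4 -0.0 0.0 0.03 -3.03 0.35; -5.0 -2.7 -0.0 0.0 0.03 -3.03 0.35; -4.9 -2.9 -0.0 0.0 0.03 -3.03 0.35; 3
```

View pics/wrist_c.png

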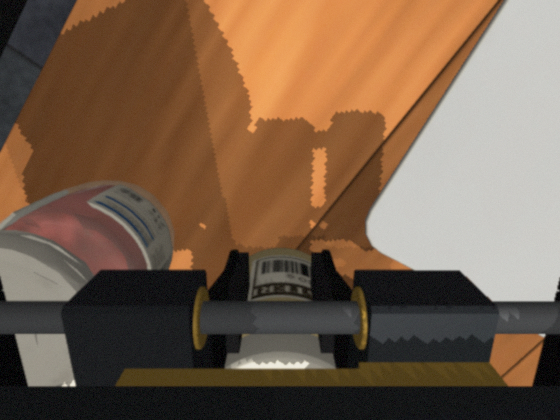

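The mustard jar is centred between the fingers at about (280,275), and the jam jar, at the left, is untouched.

Emit:
send_rows --deltas "-4 -1 0 0 0 -0.5 .35; -4 -1 0 0 0 -0.5 .35; -3 -1 0 0 0 -1 .35; -2 -1 0 0 0 -1 .35; 0 0 0 0 0 0 .35"

```text
time: 7.82
position: [0.5155, -0.1867, 0.1149]
tool_rot: [0.427, 0.904, -0.0, 0.0]
ft_force: [-2.2, 1.9, 1.4]
grip_width: 0.0303
grip_force: 1.1
```

Run:
```python
from w import *
s=state();t=np.array(s['position'])[:2]; print('t',s['time'],'tcp stand',(S@(t-o)*1000).round(1),s['ft_force'])
go([((0,0),-22,42)],3,.35)
```

```text
t 7.825 tcp stand [-36.5  25.2] [-2.20759519  1.89230219  1.39570126]
[ 0.51548053 -0.18671968  0.11494223] [-2.20759519  1.89230219  1.39570126]
target [ 0.5107 -0.1953]
-0.9 -2.3 -0.0 -0.0 0.0 -3.52 0.35; -0.8 -2.3 -0.0 -0.0 0.0 -3.52 0.35; -0.6 -2.4 -0.0 -0.0 0.0 -3.52 0.35; -0.5 -2.4 -0.0 -0.0 0.0 -3.52 0.35; 4
```

Emit:
send_rows --deltas "-1 -2.3 0 0 0 -3.5 .35; -1 -2.3 0 0 0 -3.5 .35; -1 -2.3 0 0 0 -3.5 .35; -1 -2.3 0 0 0 -3.5 .35; -1.5 0 0 0 0 0 .35; -1.5 0 0 0 0 0 .35; 0 0 0 0 0 0 .35"

```text
time: 8.7
position: [0.5112, -0.1957, 0.1141]
tool_rot: [0.315, 0.949, 0.001, -0.004]
ft_force: [-6.1, 3.6, 1.5]
grip_width: 0.0303
grip_force: 3.5
```

Run:
```python
from w import *
s=state();t=np.array(s['position'])[:2]; print('t',s['time'],'tcp stand',(S@(t-o)*1000).round(1),(S@np.array(s['ft_force'])[:2]).round(1))
```

```text
t 8.7 tcp stand [-38.3  15.5] [-6.8  1.9]
```

Emit:
send_rows --deltas "-1.5 0 0 0 0 0 .35; -1.5 -0.5 0 0 0 0 .35; 0 0 0 0 0 0 .35"

```text
time: 9.07
position: [0.5115, -0.1964, 0.1138]
tool_rot: [0.315, 0.949, 0.002, -0.007]
ft_force: [-9.1, 6.7, 3.7]
grip_width: 0.0307
grip_force: 4.7
```

Emit:
send_rows --deltas "5 0 0 0 0 0 .35; 15 0 0 0 0 0 .35; 0 0 -50 0 0 0 .35; 20 20 -60 0 0 0 .35; 62 40 -30 0 0 0 .35; 62 40 0 0 0 0 .35; 62 40 0 0 0 0 .35; 0 0 0 0 0 0 .35"

```text
time: 10.07
position: [0.4295, 0.0132, 0.2454]
tool_rot: [0.311, 0.95, 0.0, -0.0]
ft_force: [0.3, -0.8, -0.4]
grip_width: 0.0305
grip_force: 0.0
```

Run:
```python
from look import *
jar('d')
X=world(cam('top')).reshape(-1,3)
for z in (.094,.102,.055): 
    pass
import cv2
a=cv2.resize(cv2.imread('pics/top_d.png')[170:280,270:400],(520,440));
cv2.imwrite('pics/md.png',a)
```

```text
t 10.075 tcp stand [-169.8  197.3] [ 0.30051356 -0.78807213 -0.37342692]
top 301 [-1.5 -3.1] 33.4
 jam top 309 [ 0.4312 -0.2266]
 jam wrist 1753 [ 0.4229 -0.2142]
```

View pics/md.png

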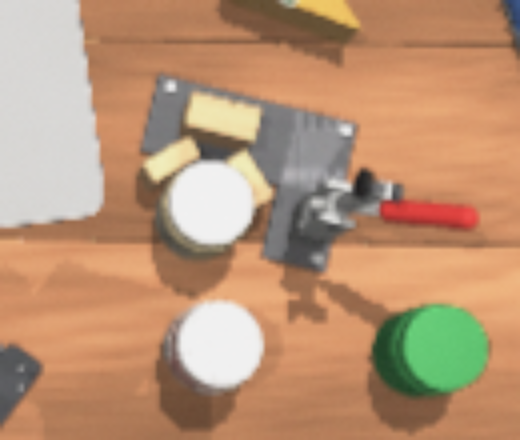

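The jar is in the V at crop (210,205), with the jam jar untouched at (218,345). It measures a few mm off towards the right jaw, so I'll check from close above with the wrist camera.

Run:
```python
from h import *
plan([.5245,-.298,.35],75.5,n=8)
```

```text
-32.1 -24.0 -13.0 0.02 0.02 8.48 G; -35.2 -19.0 -13.0 0.02 0.02 8.48 G; -37.7 -13.6 -13.0 0.02 0.02 8.48 G; -39.2 -7.9 -13.0 0.02 0.02 8.48 G; -40.0 -2.0 -13.0 0.02 0.02 8.48 G; -39.8 3.9 -13.0 0.02 0.02 8.48 G; -38.8 9.7 -13.0 0.02 0.02 8.48 G; -36.9 15.3 -13.1 0.02 0.02 8.48 G; n 8
```

Emit:
send_rows --deltas "-32 -24 -26 0 0 8.5 0; -35 -19 -26 0 0 8.5 0; -38 -14 -26 0 0 8.5 0; -39 -8 -26 0 0 8.5 0; -40 -2 0 0 0 8.5 0; -40 4 0 0 0 8.5 0; -39 10 0 0 0 8.5 0; -37 15 0 0 0 8.5 0; 0 0 0 0 0 0 0; 0 0 0 0 0 0 0"

```text
time: 11.52
position: [0.522, -0.2986, 0.3484]
tool_rot: [0.792, 0.611, -0.0, -0.001]
ft_force: [-0.4, -0.2, 0.1]
grip_width: 0.0004
grip_force: 0.0
```

```bash
cat > fine.py <<'E'
from look import *
def fine(tag):
    c=cam('wrist',f'wrist_{tag}.png');W=world(c);X=W.reshape(-1,3)
    f=lambda z,e:(abs(W[:,:,2]-z)<e)&(W[:,:,0]>.45)&(W[:,:,0]<.69)&(W[:,:,1]<-.1)&(W[:,:,1]>-.3)
    q=W[f(.094,.006)]; 
    if len(q): cc,r=cv2.minEnclosingCircle(np.float32(q[:,:2]*1000)); print('lid',len(q),np.array(cc).round(1),round(r,1),'stand',(S@(np.array(cc)/1000-o)*1000).round(1))
    n,L,s,_=cv2.connectedComponentsWithStats(cv2.erode(f(.055,.005).astype(np.uint8),np.ones((3,3))))
    for i in range(1,n):
        if s[i,4]>150:
            q=W[L==i][:,:2]*1000; print(s[i],np.round(q.mean(0),1),[np.round(v,1) for v in cv2.minAreaRect(np.float32(q))])
E
python3 - <<'E'
from fine import *
fine('e')
E
```

```text
lid 4428 [ 510.1 -234.6] 68.5 stand [-29.7 -22.4]
[294  41  41  44 779] [ 584.  -195.1] [array([ 584.5, -195.6]), array([17.5, 43.1]), np.float64(31.7)]
[ 344   66   30   60 1544] [ 620.3 -237. ] [array([ 620.4, -237.7]), array([57.7, 28. ]), np.float64(76.5)]
[295 110  39  40 650] [ 569.6 -259. ] [array([ 569.3, -259. ]), array([42.8, 17.1]), np.float64(31.7)]
```

View pics/wrist_e.png

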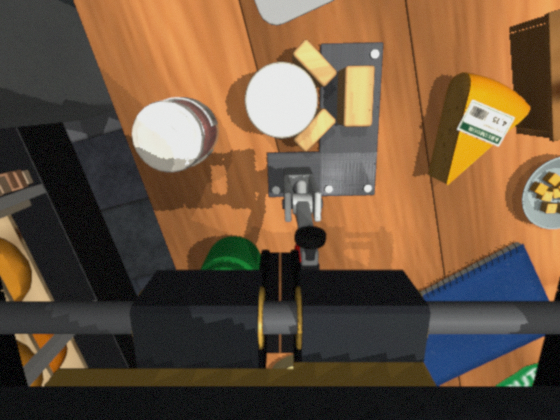

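```bash
sed -i 's/^o=.*/o=np.array([.5449,-.2197]); a=np.radians(-13.3); S=np.array([[np.cos(a),np.sin(a)],[-np.sin(a),np.cos(a)]])/' jar.py
sed -i 's/    q=W\[f(.094,.006)\]; /    q=W[f(.094,.004)]; q=q[np.linalg.norm(q[:,:2]-[.543,-.221],axis=1)<.05]/' fine.py
python3 - <<'E'
from fine import *
fine('f')
print('pivot',o+S.T@[.016,-.095])
E
```

```text
lid 4238 [ 542.9 -221.5] 33.5 stand [-1.5 -2.2]
[295  42  41  44 764] [ 584.5 -195.5] [array([ 584.5, -195.6]), array([17.6, 42.9]), np.float64(31.9)]
[ 344   67   30   60 1566] [ 620.3 -236.8] [array([ 620.6, -237.8]), array([57.7, 28.5]), np.float64(76.7)]
[295 111  39  40 629] [ 569.3 -259. ] [array([ 569.3, -258.9]), array([42.3, 17. ]), np.float64(31.5)]
pivot [ 0.53861614 -0.31583279]
```

Seen close up, the jar touches the right jaw but is about 2.6 mm short of the left one. I'll nudge it again with the two-finger cradle, biased towards +y.

Run:
```python
from w import *
xy=tool((-1.5,1.8),-10,47); print(xy)
plan([*xy,.27],180-10-13.3,n=9)
```

```text
[ 0.50068734 -0.19901256]
10.0 -5.0 8.8 -0.0 -0.01 -9.03 G; 10.6 -3.4 8.8 -0.0 -0.01 -9.03 G; 11.0 -1.7 8.8 -0.0 -0.01 -9.03 G; 11.2 0.0 8.8 -0.0 -0.01 -9.03 G; 11.0 1.8 8.8 -0.0 -0.01 -9.03 G; 10.6 3.5 8.8 -0.0 -0.01 -9.03 G; 9.9 5.1 8.8 -0.0 -0.01 -9.03 G; 9.0 6.6 8.8 -0.0 -0.01 -9.03 G; 7.9 8.0 8.8 -0.0 -0.01 -9.03 G; n 9
```

Emit:
send_rows --deltas "10 -5 0 0 0 -9 .5; 10.6 -3.4 0 0 0 -9 .5; 11 -1.7 0 0 0 -9 .5; 11.2 0 0 0 0 -9 .5; 11 1.8 5 0 0 -9 .5; 10.6 3.5 15 0 0 -9 .5; 10 5 20 0 0 -9 .5; 9 6.6 20 0 0 -9.1 .5; 8 8 20 0 0 -9.1 .5; 0 0 0 0 0 0 .5"

```text
time: 12.88
position: [0.5, -0.1973, 0.268]
tool_rot: [0.203, 0.979, 0.001, -0.002]
ft_force: [-0.0, 0.2, -0.4]
grip_width: 0.0436
grip_force: 0.0
```

Run:
```python
from look import *
s=state();t=np.array(s['position']);print((S@(t[:2]-o)*1000).round(1),t, s['grip_width'])
xy=tool((-1.5,1.8),-10,47)
plan([*xy,.116],180-10-13.3,n=5)
jar('g')
```

```text
[-48.9  11.4] [ 0.49996374 -0.19734929  0.26804868] 0.043558870273374024
-0.4 -0.3 30.4 0.01 -0.05 -0.01 G; -0.4 -0.3 30.4 0.01 -0.05 -0.01 G; -0.3 -0.3 30.4 0.01 -0.05 -0.01 G; -0.3 -0.3 30.4 0.01 -0.05 -0.01 G; -0.3 -0.3 30.4 0.01 -0.05 -0.01 G; n 5
t 12.875 tcp stand [-48.9  11.4] [-0.04900424  0.24713106 -0.3515725 ]
wrist 4828 [-1.9 -2.6] 33.8
 jam wrist 6659 [ 0.4319 -0.2259]
 jam scene 121 [ 0.425 -0.232]
```

View pics/wrist_g.png

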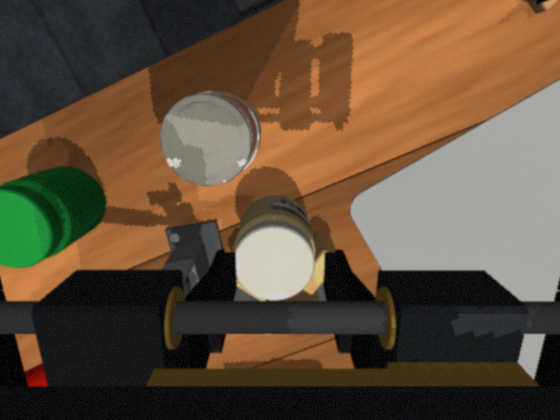

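The jar at about (275,260) lies just ahead of the fingers, and the jam jar at (210,138) is behind and clear. I'll go down.

Emit:
send_rows --deltas "-0.5 -0.3 30 0 0 0 .5; -0.5 -0.3 30 0 0 0 .5; -0.3 -0.3 30 0 0 0 .5; 0 0 31 0 0 0 .5; 0 0 31 0 0 0 .5; 0 0 0 0 0 0 .5"

```text
time: 13.78
position: [0.5017, -0.2008, 0.116]
tool_rot: [0.203, 0.979, 0.001, -0.001]
ft_force: [-0.8, -0.4, 1.1]
grip_width: 0.0435
grip_force: 0.0
```

```bash
cat > st2.py <<'E'
from w import *
s=state();t=np.array(s['position']);print(s['time'],'tcp stand',(S@(t[:2]-o)*1000).round(1),t.round(4),'F stand',(S@np.array(s['ft_force'])[:2]).round(1))
h=np.radians(-10)
print('stand +x in tool',np.round(Ro.from_quat(s['tool_rot']).inv().apply(np.r_[S.T@[1,0],0]),2),'+y',np.round(Ro.from_quat(s['tool_rot']).inv().apply(np.r_[S.T@[0,1],0]),2))
E
python3 st2.py
```

```text
13.775 tcp stand [-46.4   8.4] [ 0.5017 -0.2008  0.116 ] F stand [-0.7 -0.5]
stand +x in tool [-0.98  0.18 -0.  ] +y [0.18 0.98 0.  ]
```

Emit:
send_rows --deltas "-1.8 1.3 0 0 0 0 .5; -1.8 1.3 0 0 0 0 .5; -1.8 1.3 0 0 0 0 .5; -1.8 1 0 0 0 0 .5; 0 0 0 0 0 0 .5"

```text
time: 14.4
position: [0.51, -0.1987, 0.1172]
tool_rot: [0.203, 0.979, 0.0, -0.001]
ft_force: [-3.6, 0.3, 2.6]
grip_width: 0.0436
grip_force: 1.8
```

```bash
python3 st2.py
```

```text
14.4 tcp stand [-38.8  12.4] [ 0.51   -0.1987  0.1172] F stand [-3.6 -0.6]
stand +x in tool [-0.98  0.18 -0.  ] +y [0.18 0.98 0.  ]
```

Contact is only on the right finger now, pushing +x and +y. I'll continue.

Emit:
send_rows --deltas "-1.5 0.5 0 0 0 0 .5; -1.5 0.5 0 0 0 0 .5; -1 0.5 0 0 0 0 .5; 0 0 0 0 0 0 .5; 0 0 0 0 0 0 .5"

```text
time: 15.02
position: [0.5119, -0.1983, 0.1169]
tool_rot: [0.203, 0.979, 0.001, -0.004]
ft_force: [-8.7, -0.6, 8.0]
grip_width: 0.0439
grip_force: 4.6
```

```bash
python3 st2.py
```

```text
15.025 tcp stand [-37.   13.2] [ 0.5119 -0.1983  0.1169] F stand [-8.4 -2.6]
stand +x in tool [-0.98  0.17 -0.01] +y [0.17 0.98 0.  ]
```

Emit:
send_rows --deltas "-1.2 0.5 -1 0 0 0 .5; -1 0.5 0 0 0 0 .5; 0 0 0 0 0 0 .5; 0 0 0 0 0 0 .5"

```text
time: 15.52
position: [0.5124, -0.1981, 0.1171]
tool_rot: [0.202, 0.979, 0.001, -0.006]
ft_force: [-12.7, -2.2, 5.4]
grip_width: 0.044
grip_force: 6.3
```

```bash
python3 st2.py
```

```text
15.525 tcp stand [-36.6  13.5] [ 0.5124 -0.1981  0.1171] F stand [-11.9  -5.1]
stand +x in tool [-0.98  0.17 -0.01] +y [0.17 0.98 0.  ]
```

Emit:
send_rows --deltas "4 0 0 0 0 0 .5; 4 0 0 0 0 0 .5; 0 0 -30 0 0 0 .5; 0 0 -60 0 0 0 .5; 0 0 -60 0 0 0 .5; 0 0 0 0 0 0 .5"

```text
time: 16.27
position: [0.5137, -0.1977, 0.2736]
tool_rot: [0.202, 0.979, -0.002, 0.007]
ft_force: [-0.3, -0.9, -0.0]
grip_width: 0.0435
grip_force: 0.0
```

```bash
python3 st2.py
python3 - <<'E'
from look import *
jar('h')
E
```

```text
16.275 tcp stand [-35.4  14.3] [ 0.5137 -0.1977  0.2736] F stand [-0.1 -1. ]
stand +x in tool [-0.98  0.17  0.01] +y [ 0.17  0.98 -0.  ]
t 16.275 tcp stand [-35.4  14.3] [-0.28121676 -0.94829916 -0.04845846]
wrist 4839 [ 0.8 -0.2] 33.9
 jam wrist 6863 [ 0.4321 -0.2259]
 jam scene 116 [ 0.4221 -0.2359]
```

The jar moved 2.7 mm along x and 2.4 mm along y and now measures at home, with a solid 12 N contact. Next is the lever.

Run:
```python
from w import *
p=o+S.T@[.016,-.095]; t=p-.130*np.array([.230,.973]); print(t)
plan([*t,.335],76.7,n=9)
```

```text
[ 0.50871614 -0.44232279]
-10.7 -25.2 -7.5 0.0 -0.0 8.88 G; -14.5 -23.2 -7.5 0.0 -0.0 8.88 G; -17.9 -20.7 -7.5 0.0 -0.0 8.88 G; -20.9 -17.7 -7.5 0.0 -0.0 8.88 G; -23.4 -14.3 -7.5 0.0 -0.0 8.88 G; -25.3 -10.5 -7.5 0.0 -0.0 8.88 G; -26.6 -6.5 -7.5 0.0 -0.0 8.88 G; -27.3 -2.3 -7.5 0.0 -0.0 8.88 G; -27.3 2.0 -7.5 0.0 -0.0 8.88 G; n 9
```

Emit:
send_rows --deltas "-11 -25 -34 0 0 8.9 0; -14 -23 -34 0 0 8.9 0; -18 -21 0 0 0 8.9 0; -21 -18 0 0 0 8.9 0; -23 -14 0 0 0 8.9 0; -25 -10.5 0 0 0 8.9 0; -26.6 -6.5 0 0 0 8.9 0; -27 -2.3 0 0 0 8.9 0; -27 2 0 0 0 8.9 0; 0 0 0 0 0 0 0"

```text
time: 17.68
position: [0.5073, -0.4425, 0.3329]
tool_rot: [0.786, 0.619, 0.0, -0.002]
ft_force: [0.6, 1.1, -0.0]
grip_width: 0.0003
grip_force: 0.0
```

```bash
python3 st2.py
python3 - <<'E'
from w import *
X=world(cam('wrist','wrist_i.png')).reshape(-1,3)
c=cam('top','top_i.png');print([(r['p'],r['box']) for r in robot.find_in('top','lever_tip')[:1]])
p=o+S.T@[.016,-.095]; t=p-.130*np.array([.230,.973])
plan([*t,.24],76.7,n=3)
cv2.imwrite('pics/mi.png',np.hstack([cv2.imread('pics/wrist_i.png')[:,:520][:300],cv2.resize(cv2.imread('pics/top_i.png')[190:290,320:413],(279,300))]))
E
```

```text
17.675 tcp stand [  14.7 -225.5] [ 0.5073 -0.4425  0.3329] F stand [0.4 1.2]
stand +x in tool [ 0.  1. -0.] +y [ 1. -0.  0.]
[(0.7, [347.7, 210.5, 390.9, 228.1])]
-0.8 0.6 31.5 -0.05 -0.05 -0.02 G; -0.8 0.6 31.5 -0.05 -0.05 -0.02 G; -0.7 0.5 31.5 -0.05 -0.05 -0.02 G; n 3
```

View pics/mi.png

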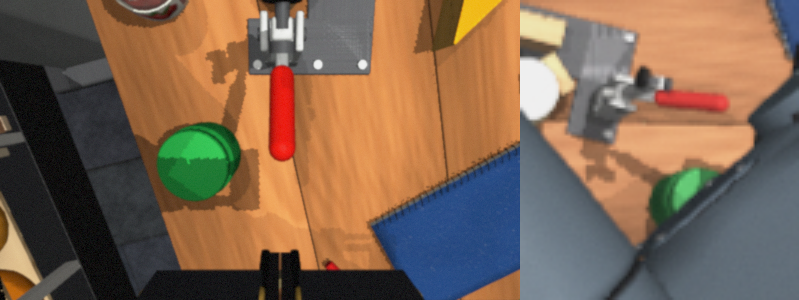

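The red handle (column 281) is in line with the fingers (column 280), and the seated jar and the jam jar are unchanged. I'll go down and push.

Emit:
send_rows --deltas "0 0 30 0 0 0 0; 0 0 30 0 0 0 0; 0 0 29 0 0 0 0; 10 0 0 0 0 0 0; 10 0 0 0 0 0 0; 8 0 0 0 0 0 0; 8 0 0 0 0 0 0; 8 0 0 0 0 0 0; 8 0 0 0 0 0 0; 0 0 0 0 0 0 0"

```text
time: 19.08
position: [0.5205, -0.3908, 0.248]
tool_rot: [0.785, 0.619, 0.0, 0.001]
ft_force: [-0.2, -2.8, -0.5]
grip_width: 0.0004
grip_force: 1.5
```

```bash
python3 st2.py
```

```text
19.075 tcp stand [  15.6 -172.1] [ 0.5205 -0.3908  0.248 ] F stand [ 0.5 -2.8]
stand +x in tool [0. 1. 0.] +y [ 1. -0. -0.]
```

Emit:
send_rows --deltas "9 0 0 0 0 0 0; 9 0 0 0 0 0 0; 9 0 0 0 0 0 0; 9 0 0 0 0 0 0; 9 0 0 0 0 0 0; 9 0 0 0 0 0 0; 9 0 0 0 0 0 0; 8 0 0 0 0 0 0; 0 0 0 0 0 0 0"

```text
time: 20.2
position: [0.5366, -0.3206, 0.2468]
tool_rot: [0.785, 0.62, -0.0, -0.001]
ft_force: [-0.5, -0.1, 0.3]
grip_width: 0.0004
grip_force: 0.0
```

```bash
python3 st2.py
```

```text
20.2 tcp stand [  15.1 -100.1] [ 0.5366 -0.3206  0.2468] F stand [-0.5 -0.2]
stand +x in tool [ 0.  1. -0.] +y [ 1. -0.  0.]
```

Zero force now, so the lever has snapped away. I'll back off, rise and look.

Emit:
send_rows --deltas "-10 0 -20 0 0 0 0; -40 0 -40 0 0 0 0; -60 0 -30 0 0 0 0; -50 0 0 0 0 0 0; 0 0 0 0 0 0 0; 0 0 0 0 0 0 0"

```text
time: 20.95
position: [0.4998, -0.4728, 0.3342]
tool_rot: [0.786, 0.619, 0.0, -0.001]
ft_force: [0.9, -0.2, -1.6]
grip_width: 0.0004
grip_force: 0.0
```

Run:
```python
from look import *
jar('k')
W=world(cam('wrist')); q=W.reshape(-1,3)
q=q[(q[:,2]>.1)&(np.linalg.norm(q[:,:2]-[.545,-.25],axis=1)<.13)&(q[:,2]<.26)]
Q=np.c_[(q[:,:2]-o)@S.T,q[:,2]]*1000
k=(abs(Q[:,0]-16)<25)
for y in range(-130,40,10):
    m=k&(abs(Q[:,1]-y)<5)
    if m.sum()>5: print(y,m.sum(),np.percentile(Q[m,2],[50,98]).round())
cv2.imwrite('pics/mk.png',np.hstack([cv2.imread('pics/wrist_k.png')[:300,:520],cv2.resize(cv2.imread('pics/top_k.png')[190:290,300:393],(279,300))]))
```

```text
t 20.95 tcp stand [  14.3 -256.7] [ 0.91626861 -0.16273928 -1.60076702]
top 201 [ 1.8 -0.8] 33.4
 jam scene 75 [ 0.4235 -0.2466]
-110 425 [112. 130.]
-100 183 [121. 130.]
```

View pics/mk.png

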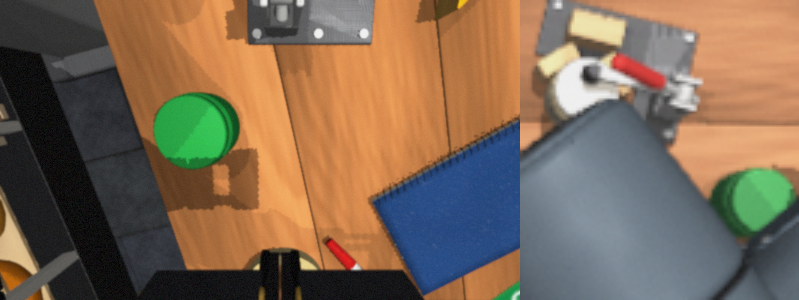

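In the top view (right half), the red handle lies across at about (640,72) and the pad rests on the jar's lid at (592,72). The arm is clear of everything, so I'm handing in.

```bash
python3 -c "
from rig import robot
print(robot.hand_in())"
```

```text
the job is handed in; nothing more can be done
None
```

The mustard jar measured within about 2 mm of home in the V after a second nudge. The clamp lever snapped over and its pad shows on the lid. The arm was clear of everything, and I handed the job in at about 21 s; the hand-in returned no verdict. The jam jar measured unmoved, and nothing came near the price stand or the cheese.

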